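Clear the drying box and hold its sprung lid at the set angle

ROBOT

A 6-joint arm with a two-finger parallel gripper is mounted at the origin on a cart in front of the work surface, level with it; the furniture and walls round the work are solid. World frame = base frame: x ahead of the robot, y to its left, z up, the work surface at z = 0. Lengths are in mm, angles in rad, forces in N, time in s.
With the tool pointing down it reaches from about 275 to 750 mm from the base axis. Payload 10.2 kg.
Tool frame: the origin (TCP) lies between the finger pads; the fingertips stand 8 mm ahead of it and the grasp point (between the pads) lies 11 mm behind it; z points along the fingers, x is the direction in which the jaws open and shut, and the axes are right-handed (so a half turn about z gives the same grasp; the last joint's range is limited). The gripper opens to 85 mm and grips with 20 to 120 N. Pads are 22 mm wide; open, the fingers measure 114 mm over their backs; the gripper's body (76 mm by 85 mm) begins 54 mm behind the grasp point. The pads swing forward as they close: fully open they stand 13 mm farther back than shut.
Start: joints at [1.112, 0.313, 1.498, -0, 1.331, -0.223], TCP at [122.664, 510.475, 239.294] pointing down, gripper open.
Joint ranges: [-2.94, 2.94], [-0.97, 2.17], [0.19, 2.56], [-1.23, 4.37], [0.02, 3.11], [-2.88, 2.88]. Speed limits (rad/s): [2.39, 2.39, 3.01, 3.14, 3.14, 3.14].

INTERFACE

Orientations are given as a unit quaternion [w, x, y, z].
In Python, from rig import sense, eyes, ctrl gives the robot as it stands.
- The arm moves only by the tool move_arm, never from a script. Its argument "rows" is a list that holds one entry, the list of rows, each a list of 5 numbers: the shift along the tool's x, y, z in mm, then the turn about the tool's z in units of 6 degrees (1.0 is 6 degrees), then the gripper command: -1 is shut, 1 is fully open, values between are in proportion. In form: [[[dx, dy, dz, roll, jaw], ...]]. A call has 1 to 12 rows; each row is the pose to reach, as a shift and turn from the pose measured when the call began, along the tool's axes at that moment; what a row does not reach only later rows make up. A row lasts 1/8 s, in which the tool goes at most 62.5 mm and 10.7 degrees, less where a joint would pass 70% of its speed; a pose out of reach is approached as far as the arm can. A call with a gripper value outside its range is refused whole. The fingers move at their own pace and stop on an object; "squeeze" is the grip in N (left out, the last holds). Time passes only in rows, so rows that repeat a pose let the fingers close. It gives the time, the measured TCP pose, the force and the opening at its end, in the units of the state.
- sense(): the state, without advancing time (a new reading comes with each control period).
- eyes.capture(name): name is "side" or "top"; returns a dict with "color" (400x640x3 uint8, blue, green, red), "vertical_fov" (degrees; the focal length in pixels is half the picture's height over the tangent of half this angle, whatever the lens; pixels are square), "cx", "cy" (the principal point, pixels), "xyz" and "attitude" of the camera in the world. Camera axes: x right, y down, z forward; pixel columns grow to the right and rows downward; lengths in mm; the calibration is good to about 2 mm. A picture is of the moment at which its call begins. There is no depth.
- ctrl.finish_job(): hands the job in, once; it reports no verdict.
The state is a dict: "time_s": time; "joints": joint angles; "dq": joint speeds; "tau": joint torques, N m; "eef_pos": TCP position; "ee_rot": TCP orientation; "force": force on the tool from outside, world axes, zero at the start; "wrist_torque": the same for the moment, N m; "grip_width": opening from 0.0 (shut) to 1.0 (fully open).
Only numpy, scipy, OpenCV 4.12 (cv2) and the standard library are available. Lean on these libraries where they do the work, as an engineer would, in place of code of your own. Each camera call takes 0.05 s, during which the arm holds its last target. There are 200 camera calls.

TASK

A small metal cup stands on the lid of the wooden drying box: take it off and nest it upright, all the way down, in the same-shaped cup that stands upright on the bench. Then air the box: lift its sprung lid by the round grip at the front until the lid is parallel with the steel setting arm on the box's side, and finish while still holding the lid steady there, because it springs shut if let go. Tip neither cup, do not shift the setting arm, and leave the other things on the bench where they lie.

Things in the scene. Friction and masses are not known exactly. Their poses are not given: they have to be found in the camera images.
- drybox: Plywood drying box fixed to the bench, open-topped under its lid: 140 mm (its x) x 180 mm (its y), 64 mm high without the lid. Origin: centre of the underside, on the bench top; z up, +x towards the far side, where the lid's hinge line runs along y at x = +70 mm, z = 64 mm. The front, with the lid's grip, faces -x.
- lid (a joint): Angle of the sprung lid in rad: 0 shut, grows as the front edge rises up and back, limit 1.2. The lid is an 8 mm plywood board, 140 x 180 mm (top at z = 72 mm of the box when shut). Its spring always closes it: lifting at the grip takes about 4 N at the start and about 6 N at 0.8 rad, square to the lid; there is almost no friction.
- lid_grip (a point): Centre of the lid's grip: a level steel roll, 16 mm diameter, 36 mm long (along y), 25 mm in front of the lid's edge on a 20 mm wide neck; 165 mm from the hinge line, 68 mm over the bench when shut. Free in front, below and at both ends: pinched from above over its two flat ends, it can turn between the fingers as the lid rises. Axes are the lid's: y along the hinge, x in its plane to the hinge.
- setter (a joint): Angle in rad of the setting arm, on the same scale as the lid: the lid is parallel with the arm when both values are equal. Between 0.45 and 0.85; friction holds it.
- setter_tip (a point): Free end of the setting arm, a steel strip 10 mm wide, 5 mm thick and 108 mm long that pivots on the lid's hinge line just outside the box's +y side (97 mm from the middle) and slants up towards the front. Its x axis runs along the arm to the hinge line.
- cup_lid: Metal cup that starts on the lid, 60 mm high, 55 to 115 g: tapers from 32 mm diameter at the base to 49 mm at 42 mm height, then a straight collar, 57 mm outside, from 44 to 60 mm; wall 2.5 mm, solid base 18 mm thick. Origin: centre of the underside, z up its axis. Grip it across the collar. Fully nested, its origin is 18 mm above the other's, its collar just above the other's rim.
- cup_bench: The twin cup, same shape, 65 to 112 g, that starts upright on the bench to the left of the box. Mouth 52 mm wide inside. Origin: centre of the underside, z up along the cup.
- pliers: Bystander: black-handled pliers lying flat, 59 x 152 x 14 mm; origin at the centre of the underside.
- pencil: Bystander: pencil lying flat, 153 mm long, 7 mm thick; origin at the centre of the underside.
- fid: Bystander: pale flat stick lying flat, 21 x 128 x 8 mm; origin at the centre of the underside.
- nugget_a: Bystander: glass nugget, 23 x 24 x 10 mm; origin at the centre of the underside.
- nugget_b: Bystander: glass nugget, 24 x 23 x 9 mm; origin at the centre of the underside.
Not all that is in view belongs to the job. Leave any pink or red look-alike of the cup_lid alone.

How it is judged:
By the outcome, as a careful person would: the job done as asked, in the order asked, and still so for the second after the job is handed in, while the arm keeps its last pose, push and grip.
It also fails if it takes over 58 s, if anything falls off the work surface, if the arm or the gripper's body presses on something with over 40 N, if the wrist force passes 120 N, or if a joint passes its speed limit or range.

## Working session

There is one attempt and no reset: what is moved stays moved. The work goes in short steps, Python scripts to look and compute and a tool call to move; the robot and the scene stay as the last step left them, time stands still between calls to the robot, and variables do not carry over. Pictures are saved under pics/ and viewed, about 8 in all and at most 12, crops included, and the job is handed in when it is done.

Besides the shell and the picture viewer there is one more tool, called in YAML: its name, and indented under it one key for each argument. move_arm: Moves the arm, as the interface text tells. Its arguments: {"type":"object","properties":{"rows":{"type":"array","items":{"type":"array","items":{"type":"array","items":{"type":"number"}}}},"squeeze":{"type":"number"}},"required":["rows"]}

```bash
mkdir -p pics; ls; python3 - <<'E'
from rig import sense, eyes
import cv2
print(sense())
for n in("side","top"):
    c=eyes.capture(n); cv2.imwrite(f"pics/{n}0.png",c["color"]); print({k:v for k,v in c.items() if k!="color"})
E
```

```text
pics
{'time_s': 0.0, 'joints': array([ 1.11159705e+00,  3.13438989e-01,  1.49845134e+00, -1.88323504e-06,
        1.33099562e+00, -2.23397484e-01]), 'dq': array([ 2.20098747e-05, -4.76913576e-04, -1.59193301e-04,  9.90036928e-04,
       -6.49318783e-04,  1.04173555e-03]), 'tau': array([-1.36778581e-04, -4.12266719e+01, -2.59743190e+01, -1.74705274e-04,
        4.13416288e-03, -1.67179763e-05]), 'eef_pos': array([122.54853281, 510.2379191 , 238.73533669]), 'ee_rot': array([ 2.78656002e-04,  7.85373068e-01,  6.19022395e-01, -5.83530906e-04]), 'force': array([ 0.12551617, -1.4369376 , -0.66541829]), 'wrist_torque': array([0.00242019, 0.00342332, 0.05444499]), 'grip_width': 1.0027471469356792}
{'vertical_fov': 48.88498185192011, 'cx': 323.453126057629, 'cy': 199.9197876891591, 'xyz': array([ 137.93116471, -960.7934506 ,  742.15768974]), 'attitude': array([-0.4614746 ,  0.86062376, -0.19361   ,  0.0942502 ])}
{'vertical_fov': 54.58400548043264, 'cx': 326.38454091327765, 'cy': 199.49972871631584, 'xyz': array([428.65476774, -52.42375212, 994.97435351]), 'attitude': array([ 0.0349947 , -0.70492912,  0.70732624, -0.0392416 ])}
```

View pics/side0.png

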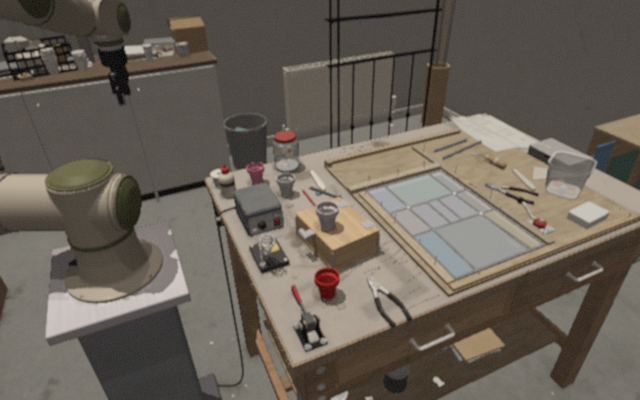

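View pics/top0.png

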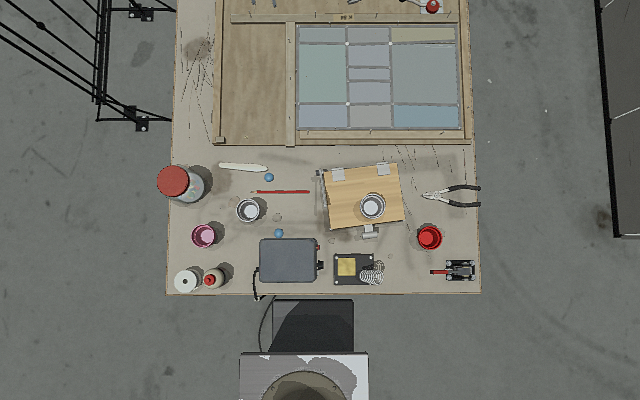

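The top picture shows cup_lid at about (372,206), cup_bench at (248,210), the grip at (370,231) and the setting arm along the box's left edge at (322,185). The red cup (430,237) and pink cup (204,236) are the look-alikes. Next I'll zoom in on both views.

```bash
cat > h.py <<'E'
import numpy as np, cv2
from scipy.spatial.transform import Rotation as R
from rig import eyes, sense
def rot(q): return R.from_quat(np.r_[q[1:],q[0]]).as_matrix()
class Cam:
    def __init__(s,n):
        c=eyes.capture(n); s.img=c["color"]; s.f=200/np.tan(np.radians(c["vertical_fov"]/2))
        s.c=np.array([c["cx"],c["cy"]]); s.p=np.array(c["xyz"]); s.R=rot(c["attitude"])
    def at(s,u,v,z):
        d=s.R@np.array([(u-s.c[0])/s.f,(v-s.c[1])/s.f,1]); return s.p+d*(z-s.p[2])/d[2]
    def px(s,P):
        q=(np.atleast_2d(P)-s.p)@s.R; return q[:,:2]/q[:,2:]*s.f+s.c
    def crop(s,x,y,w,h,k,name):
        cv2.imwrite(name,cv2.resize(s.img[y:y+h,x:x+w],None,fx=k,fy=k,interpolation=cv2.INTER_CUBIC))
E
python3 - <<'E'
from h import *
t=Cam("top"); t.crop(225,155,200,110,4,"pics/t1.png")
s=Cam("side"); s.crop(230,160,160,120,5,"pics/s1.png")
for n,u,v,z in(("cupL",372,206,132),("cupB",248,210,60),("grip",370,231,68)): print(n,t.at(u,v,z))
E
```

```text
cupL [ 504.69195122 -159.73859782  132.        ]
cupB [502.29203146 131.22090207  60.        ]
grip [ 450.47822291 -161.96144776   68.        ]
```

View pics/t1.png

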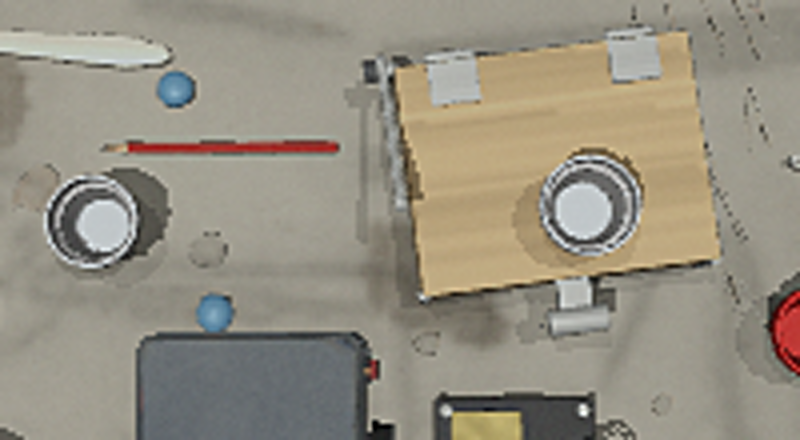

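View pics/s1.png

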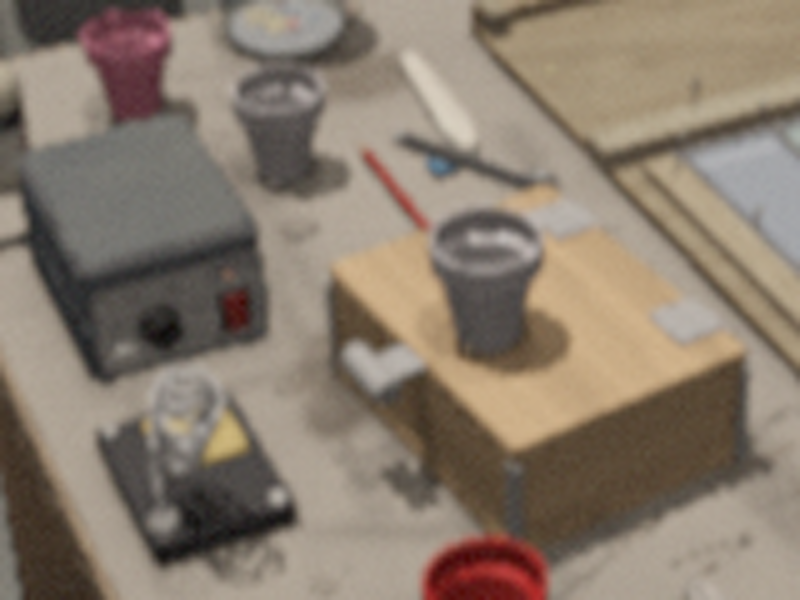

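The crops give me the lid corners, the rims, the roll's ends and the setting arm. In t1, the arm runs from the pivot near (385,68) to the tip near (402,207). In s1, its tip is at (402,138).

```bash
cat > m.py <<'E'
from h import *
from scipy.optimize import least_squares
t=Cam("top"); s=Cam("side")
T=lambda x,y:((x+.5)/4-.5+225,(y+.5)/4-.5+155); S=lambda x,y:((x+.5)/5-.5+230,(y+.5)/5-.5+160)
def W(p,L):
    c,n=np.cos(p[2]),np.sin(p[2]); L=np.atleast_2d(L); return np.c_[p[0]+c*L[:,0]-n*L[:,1],p[1]+n*L[:,0]+c*L[:,1],L[:,2]]
L=[[-70,90,72],[-70,-90,72],[70,90,72],[70,-90,72]]
TO=np.array([T(423,298),T(720,262),T(395,70),T(688,33)])
SO=np.array([S(333,270),S(512,450),S(745,352)])
res=lambda p:np.r_[(t.px(W(p,L))-TO).ravel(),(s.px(W(p,[L[0],L[1],L[3]]))-SO).ravel()]
r=least_squares(res,[520,-150,0.1]); p=r.x; print("box",p,np.round(r.fun,1))
print("grip pred",W(p,[-95,0,68]),"obs",t.at(*T(580,321),76),t.at(*T(552,324),76),t.at(*T(609,318),76))
print("cupL",t.at(*T(591,205),132),s.at(*S(487,240),132),"cupB",t.at(*T(92,222),60),s.at(*S(281,88),60))
tip=lambda a,r=108:W(p,[70-r*np.cos(a),97,64+r*np.sin(a)])
for a in np.arange(.45,.86,.1): 
    k=lambda q:(q-np.array([225,155])+.5)*4-.5
    print(round(a,2),k(t.px(tip(a))[0]).round(1),((s.px(tip(a))[0]-np.array([230,160])+.5)*5-.5).round(1))
print("piv",k(t.px(tip(0,0))[0]),((s.px(tip(0,0))[0]-np.array([230,160])+.5)*5-.5))
print(sense()["time_s"])
E
python3 m.py
```

```text
box [ 5.35536124e+02 -1.48654128e+02  1.21251102e-01] [ 0.2 -0.   0.8 -0.4 -0.1 -0.7  0.4 -0.5 -1.8 -1.2 -0.7  0.2  0.3 -0.2]
grip pred [[ 441.23360588 -160.14477835   68.        ]] obs [ 441.16522666 -159.98793949   76.        ] [ 439.46081682 -143.41559613   76.        ] [ 442.86854967 -177.16178478   76.        ]
cupL [ 504.96986334 -160.58232344  132.        ] [ 505.48463613 -163.86617796  132.        ] cupB [501.9921893  132.12040801  60.        ] [505.65054841 131.0974752   60.        ]
0.45 [403.3 223.2] [384.9 171.7]
0.55 [402.2 212.8] [392.8 153.7]
0.65 [400.9 200.7] [402.2 135.9]
0.75 [399.3 187. ] [413.2 118.7]
0.85 [397.6 171.8] [425.5 102.2]
piv [383.11333981  70.84087316] [539.14363947 190.21117503]
0.3
```

```bash
cat > go.py <<'E'
import sys; from h import *
# usage: go.py x y z yawdeg -> tool shift & roll units
def go(x,y,z,yaw):
    s=sense(); M=rot(s["ee_rot"]); d=M.T@(np.array([x,y,z])-s["eef_pos"])
    cur=np.degrees(np.arctan2(M[1,0],M[0,0]))
    print(np.round(d,1),"roll",round((cur-yaw)/6,2),"| pos",s["eef_pos"].round(1),"zaxis",M[:,2].round(3),"yaw",round(cur,1),"t",round(s["time_s"],2),"F",s["force"].round(1),"w",round(s["grip_width"],3))
a=list(map(float,sys.argv[1:]))
for i in range(0,len(a),4): go(*a[i:i+4])
E
python3 go.py 505 -162 200 96.9
```

```text
[-564.5  528.9   39.3] roll -3.4 | pos [122.6 510.4 239.1] zaxis [-0. -0. -1.] yaw 76.5 t 0.3 F [-0.4  0.1 -0.1] w 1.003
```

move_arm:
  rows:
    - [[-564, 529, 0, -3.4, 1], [-564, 529, 0, -3.4, 1], [-564, 529, 0, -3.4, 1], [-564, 529, 0, -3.4, 1], [-564, 529, 0, -3.4, 1], [-564, 529, 0, -3.4, 1], [-564, 529, 0, -3.4, 1], [-564, 529, 0, -3.4, 1], [-564, 529, 0, -3.4, 1], [-564, 529, 0, -3.4, 1], [-564, 529, 0, -3.4, 1], [-564, 529, 0, -3.4, 1]]

```text
time_s: 1.8
eef_pos: [488.9, -133.7, 239.3]
ee_rot: [0.0, 0.664, 0.748, -0.0]
force: [0.7, 0.6, 0.3]
grip_width: 1.002
```

```bash
python3 go.py 505 -162 150 96.9  505 -162 126 96.9
```

```text
[-30.   12.6  89.4] roll -0.01 | pos [ 488.9 -133.7  239.3] zaxis [ 0. -0. -1.] yaw 96.9 t 1.8 F [0.7 0.6 0.3] w 1.002
[-30.   12.6 113.4] roll -0.01 | pos [ 488.9 -133.7  239.3] zaxis [ 0. -0. -1.] yaw 96.9 t 1.8 F [0.7 0.6 0.3] w 1.002
```

move_arm:
  rows:
    - [[-30, 12.6, 0, 0, 1], [-30, 12.6, 40, 0, 1], [-30, 12.6, 80, 0, 1], [-30, 12.6, 105, 0, 1], [-30, 12.6, 113.5, 0, 1], [-30, 12.6, 113.5, 0, 1], [-30, 12.6, 113.5, 0, 1]]

```text
time_s: 2.68
eef_pos: [505.5, -162.2, 127.0]
ee_rot: [0.001, 0.663, 0.748, 0.0]
force: [0.6, 0.1, -0.0]
grip_width: 1.0
```

```bash
python3 - <<'E'
from h import *
s=Cam("side"); s.crop(250,120,130,130,4,"pics/s2.png")
t=Cam("top"); t.crop(310,155,110,100,5,"pics/t2.png")
im=[cv2.imread("pics/s2.png"),cv2.imread("pics/t2.png")]
im=[cv2.resize(i,(390*1,int(i.shape[0]*390/i.shape[1]))) for i in im]
h=min(i.shape[0] for i in im); cv2.imwrite("pics/c2.png",np.hstack([i[:h] for i in im]))
E
```

```text
(no output)
```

View pics/c2.png

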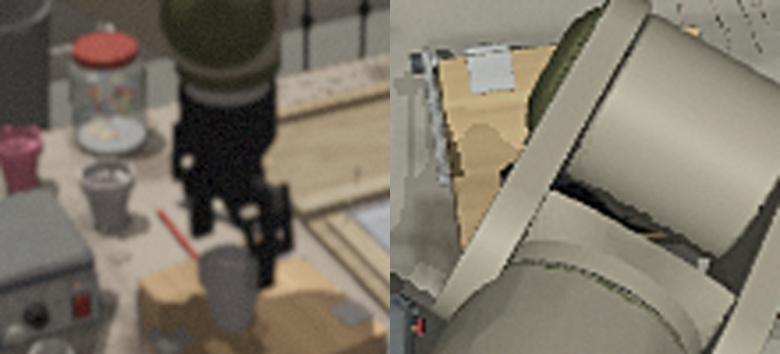

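```bash
python3 - <<'E'
from h import *
s=Cam("side"); k=lambda P:((s.px(P)[0]-[250,120])*3).round(0)
print("rim",k([505,-162,132]),"base",k([505,-162,72]),"F+y",k([500,-120,128]),"F-y",k([510,-204,128]))
E
```

```text
rim [229. 262.] base [230. 321.] F+y [203. 241.] F-y [258. 292.]
```

The left finger tip at (202,236), the right one at (264,285) and the rim at (229,258) match the projection, so the cup is centred between the fingers.

move_arm:
  rows:
    - [[0, 0, 0, 0, 0], [0, 0, 0, 0, -0.2], [0, 0, 0, 0, -0.5], [0, 0, 0, 0, -0.5], [0, 0, 0, 0, -0.5], [0, 0, 0, 0, -0.5]]
  squeeze: 40

```text
time_s: 3.58
eef_pos: [505.6, -162.2, 127.2]
ee_rot: [0.001, 0.664, 0.748, 0.0]
force: [-1.8, 2.1, 5.6]
grip_width: 0.638
```

move_arm:
  rows:
    - [[0, 0, -10, 0, -0.5], [0, 0, -40, 0, -0.5], [0, 0, -80, 0, -0.5], [0, 0, -80, 0, -0.5]]

```text
time_s: 4.08
eef_pos: [506.4, -162.6, 210.3]
ee_rot: [0.004, 0.663, 0.748, 0.001]
force: [0.7, 0.2, -1.4]
grip_width: 0.632
```

```bash
python3 go.py 503.5 131.7 207 96.9; python3 - <<'E'
from h import *
s=Cam("side"); s.crop(270,90,110,120,5,"pics/s3.png")
E
```

```text
[292.6  32.3   1.9] roll -0.0 | pos [ 506.4 -162.6  210.3] zaxis [ 0.007 -0.004 -1.   ] yaw 96.9 t 4.08 F [ 0.7  0.2 -1.4] w 0.632
```

View pics/s3.png

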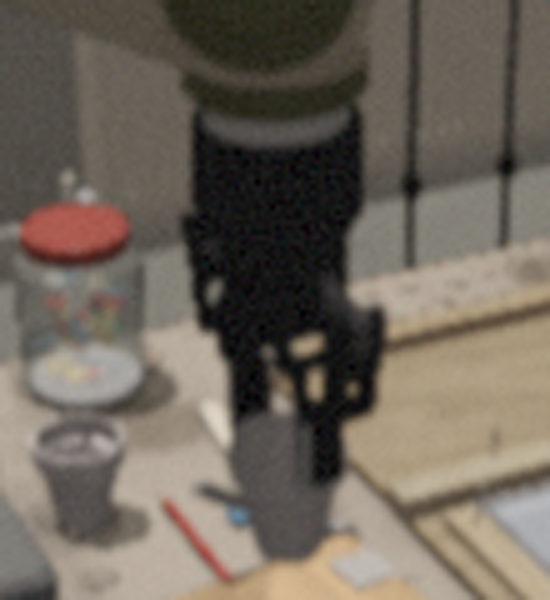

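```bash
python3 go.py 503.5 131.7 207 96.9; python3 - <<'E'
from h import *
s=Cam("side"); k=lambda P:((s.px(P)[0]-[270,90])*5).round(0)
for z in (190,195,199,205,210): print(z,k([510,-192,z]))
print("base",k([506.4,-162.6,155]),"base near",k([504,-178,155]),"rim",k([506.4,-162.6,215]))
E
```

```text
[292.   33.    0.4] roll -0.01 | pos [ 505.7 -162.2  208.2] zaxis [ 0.004 -0.003 -1.   ] yaw 96.9 t 4.12 F [-0.5  0.4 -1.1] w 0.639
190 [318. 514.]
195 [318. 505.]
199 [318. 497.]
205 [318. 486.]
210 [318. 477.]
base [285. 547.] base near [294. 564.] rim [283. 440.]
```

move_arm:
  rows:
    - [[50, 6, 0, 0, -0.5], [105, 12, 0, 0, -0.5], [160, 18, 0, 0, -0.5], [215, 24, 0, 0, -0.5], [260, 29, 0, 0, -0.5], [285, 32, 0, 0, -0.5], [292, 33, 0, 0, -0.5], [292, 33, 0, 0, -0.5], [292, 33, 0, 0, -0.5]]

```text
time_s: 5.3
eef_pos: [503.1, 130.9, 206.3]
ee_rot: [0.001, 0.664, 0.748, -0.0]
force: [0.8, 0.4, -1.0]
grip_width: 0.636
```

```bash
python3 go.py 503.5 131.7 122 96.9; python3 - <<'E'
from h import *
s=Cam("side"); s.crop(240,70,100,140,4,"pics/s4.png")
t=Cam("top"); t.crop(200,150,100,140,4,"pics/t4.png")
cv2.imwrite("pics/c4.png",np.hstack([cv2.imread("pics/s4.png"),cv2.imread("pics/t4.png")]))
k=lambda P:((s.px(P)[0]-[240,70])*4).round(0)
for x in(502,505.6): print("bench rim",k([x,131.7,60]),k([x,131.7,0]))
p=sense()["eef_pos"]; print("held",k(p-[0,0,55]),k(p+[0,0,5]))
E
```

```text
[ 0.9  0.4 84.3] roll -0.02 | pos [503.1 130.9 206.3] zaxis [ 0.001 -0.002 -1.   ] yaw 96.8 t 5.3 F [ 0.8  0.4 -1. ] w 0.636
bench rim [178. 430.] [183. 496.]
bench rim [183. 428.] [188. 495.]
held [172. 322.] [166. 246.]
```

View pics/c4.png

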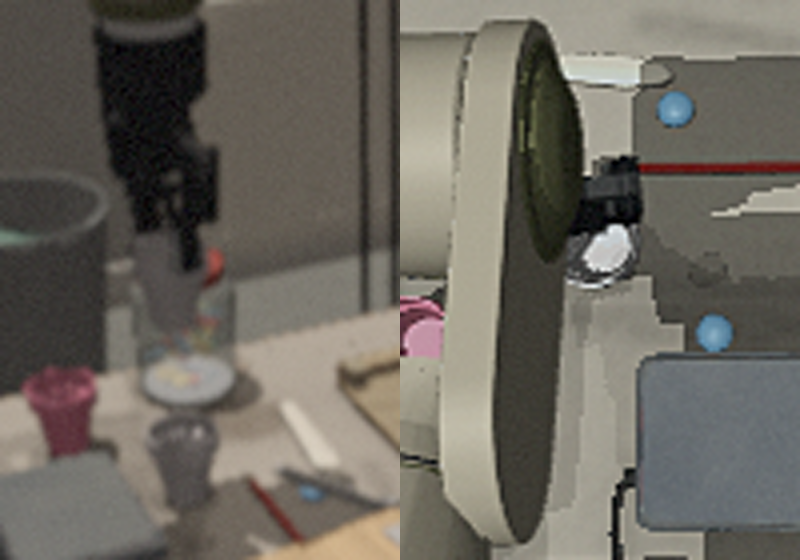

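move_arm:
  rows:
    - [[1, 1, 40, 0, -0.5], [1, 1, 80, 0, -0.5], [1, 1, 100, 0, -0.5], [1, 1, 112, 0, -0.5], [1, 1, 118, 0, -0.5], [1, 1, 118, 0, -0.5]]

```text
time_s: 6.15
eef_pos: [504.4, 131.9, 88.8]
ee_rot: [0.001, 0.664, 0.748, 0.0]
force: [0.2, 0.8, -1.4]
grip_width: 0.635
```

move_arm:
  rows:
    - [[0, 0, 5, 0, -0.5], [0, 0, 9, 0, -0.5], [0, 0, 11, 0, -0.5], [0, 0, 11, 0, -0.5]]

```text
time_s: 6.65
eef_pos: [504.4, 131.9, 77.7]
ee_rot: [0.001, 0.664, 0.748, 0.0]
force: [-0.3, 0.5, -1.3]
grip_width: 0.639
```

move_arm:
  rows:
    - [[0, 0, 1.5, 0, -0.5], [0, 0, 3, 0, -0.5], [0, 0, 4, 0, -0.5], [0, 0, 4.5, 0, -0.5], [0, 0, 4.5, 0, -0.5]]

```text
time_s: 7.28
eef_pos: [504.7, 131.9, 73.8]
ee_rot: [0.002, 0.664, 0.748, 0.0]
force: [-1.7, -0.7, 6.1]
grip_width: 0.636
```

move_arm:
  rows:
    - [[0, 0, 0, 0, 0.35], [0, 0, 0, 0, 0.5], [0, 0, 0, 0, 1], [0, 0, 0, 0, 1], [0, 0, 0, 0, 1], [0, 0, 0, 0, 1]]

```text
time_s: 8.02
eef_pos: [504.7, 131.9, 73.8]
ee_rot: [0.002, 0.664, 0.748, 0.0]
force: [-0.5, 0.3, 0.5]
grip_width: 0.998
```

move_arm:
  rows:
    - [[0, 0, -15, 0, 1], [0, 0, -40, 0, 1], [0, 0, -90, 0, 1], [0, 0, -130, 0, 1], [0, 0, -130, 0, 1]]

```text
time_s: 8.65
eef_pos: [505.5, 132.2, 207.6]
ee_rot: [0.004, 0.664, 0.748, 0.003]
force: [0.1, 0.3, -0.0]
grip_width: 0.999
```

```bash
python3 go.py 441.2 -160.1 203 96.9; python3 - <<'E'
from h import *
s=Cam("side"); s.crop(260,150,60,70,8,"pics/s5.png")
k=lambda P:((s.px(P)[0]-[260,150])*8).round(0)
for z in(0,18,44,60,62,78): print(z,k([504.5,131.9,z]),k([504.5,131.9,z+4]))
E
```

```text
[-282.6  -98.5    4.3] roll -0.02 | pos [505.5 132.2 207.6] zaxis [ 0.01  -0.001 -1.   ] yaw 96.8 t 8.65 F [ 0.1  0.3 -0. ] w 0.999
0 [213. 350.] [212. 342.]
18 [210. 311.] [209. 302.]
44 [206. 253.] [205. 244.]
60 [203. 217.] [202. 208.]
62 [202. 213.] [202. 204.]
78 [200. 176.] [199. 167.]
```

View pics/s5.png

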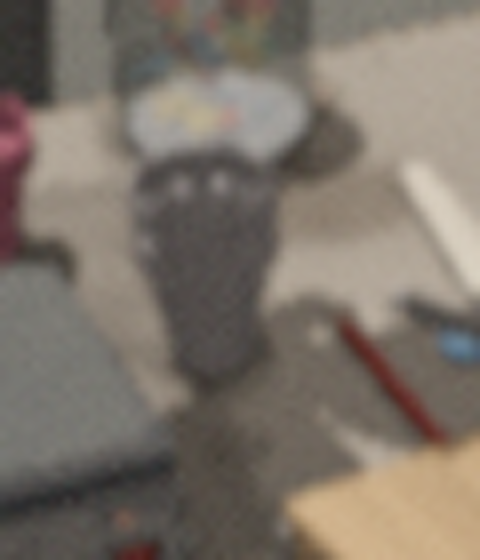

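The cups are nested: the held rim sits at about (205,182), against (200,176) predicted for fully nested, and both are upright. Now the grip.

move_arm:
  rows:
    - [[-55, -20, 0, 0, 0.3], [-110, -39, 0, 0, 0.3], [-165, -58, 0, 0, 0.3], [-220, -77, 0, 0, 0.3], [-262, -92, 0, 0, 0.3], [-280, -98, 0, 0, 0.3], [-282.6, -98.5, 0, 0, 0.3], [-282.6, -98.5, 0, 0, 0.3], [-282.6, -98.5, 0, 0, 0.3]]

```text
time_s: 9.82
eef_pos: [440.3, -159.2, 205.2]
ee_rot: [0.002, 0.663, 0.748, 0.001]
force: [0.1, 0.1, 0.5]
grip_width: 0.651
```

```bash
python3 go.py 441.2 -160.1 57 96.95
```

```text
[ -0.8  -0.  148.2] roll -0.01 | pos [ 440.3 -159.2  205.2] zaxis [ 0.005 -0.001 -1.   ] yaw 96.9 t 9.82 F [0.1 0.1 0.5] w 0.651
```

move_arm:
  rows:
    - [[-0.8, 0.5, 50, 0, 0.3], [-0.8, 0.5, 100, 0, 0.3], [-0.8, 0.5, 125, 0, 0.3], [-0.8, 0.5, 140, 0, 0.3], [-0.8, 0.5, 148, 0, 0.3], [-0.8, 0.5, 148, 0, 0.3]]

```text
time_s: 10.58
eef_pos: [442.0, -160.1, 57.5]
ee_rot: [0.003, 0.663, 0.748, 0.001]
force: [0.1, -0.0, -0.1]
grip_width: 0.65
```

```bash
python3 go.py 441.2 -160.1 57 96.95;  python3 - <<'E'
from h import *
s=Cam("side"); s.crop(260,150,130,110,5,"pics/s6.png")
E
```

```text
[ 0.1 -0.8  0.5] roll -0.01 | pos [ 442.  -160.1   57.5] zaxis [ 0.006 -0.001 -1.   ] yaw 96.9 t 10.57 F [ 0.1 -0.  -0.1] w 0.65
```

View pics/s6.png

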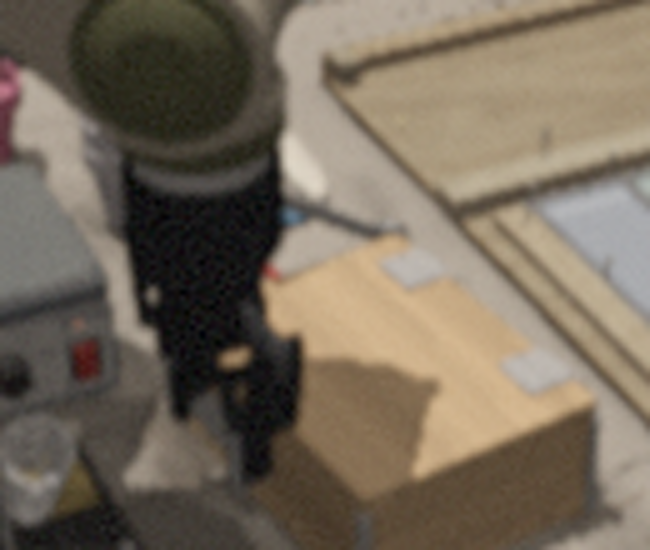

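The fingers straddle the roll, with the near tip at (255,470) and the roll visible between them. I'll close.

move_arm:
  rows:
    - [[-0.5, -0.8, 0.5, 0, -0.2], [-0.5, -0.8, 0.5, 0, -0.5], [-0.5, -0.8, 0.5, 0, -1], [-0.5, -0.8, 0.5, 0, -1], [-0.5, -0.8, 0.5, 0, -1], [-0.5, -0.8, 0.5, 0, -1]]
  squeeze: 60

```text
time_s: 11.38
eef_pos: [441.6, -159.9, 58.2]
ee_rot: [0.003, 0.664, 0.748, 0.002]
force: [-0.3, 8.7, 7.6]
grip_width: 0.409
```

move_arm:
  rows:
    - [[0.8, 0.4, -8, 0, -1], [0.8, 1.2, -16.5, 0, -1], [0.8, 2.5, -24.6, 0, -1], [0.8, 4.1, -32.7, 0, -1], [0.8, 6.2, -40.7, 0, -1], [0.8, 8.6, -48.6, 0, -1], [0.8, 11.4, -56.3, 0, -1], [0.8, 14.6, -63.9, 0, -1], [0.8, 18.2, -71.3, 0, -1], [0.8, 22.1, -78.6, 0, -1], [0.8, 22.1, -78.6, 0, -1], [0.8, 22.1, -78.6, 0, -1]]

```text
time_s: 12.88
eef_pos: [462.9, -157.0, 136.8]
ee_rot: [0.003, 0.664, 0.748, 0.002]
force: [4.6, -5.0, -11.4]
grip_width: 0.402
```

```bash
python3 go.py 441.2 -160.1 57 96.95;  python3 - <<'E'
from h import *
s=Cam("side"); s.crop(270,130,120,110,6,"pics/s7.png")
t=Cam("top"); t.crop(305,155,60,100,8,"pics/t7.png")
E
```

```text
[ -0.3 -22.5  79.6] roll -0.02 | pos [ 462.9 -157.   136.8] zaxis [ 0.007 -0.001 -1.   ] yaw 96.8 t 12.88 F [  4.6  -5.  -11.4] w 0.402
```

View pics/s7.png

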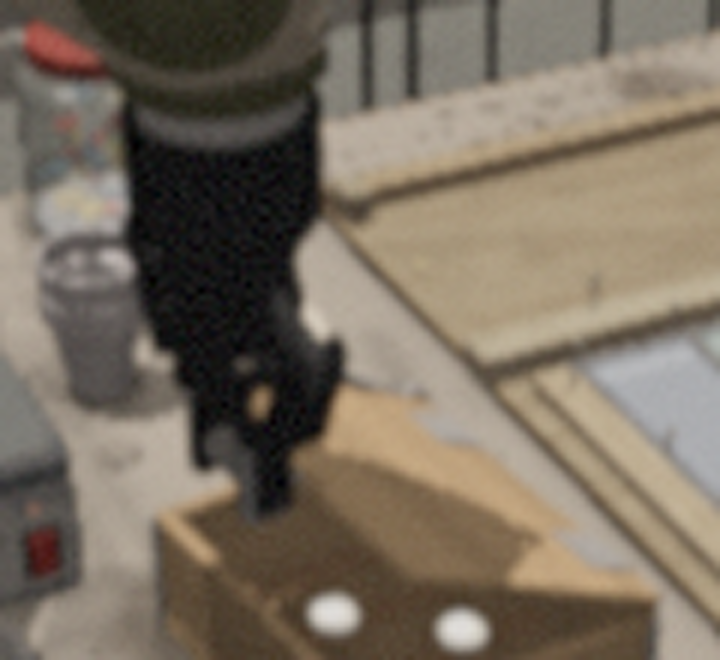

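The lid is open to about 0.5, with its underside and the interior in view. Before the final angle I'll work out the setting arm's angle from the first pictures by fitting a line to the strip.

```bash
cat > arm.py <<'E'
from h import *
from scipy.optimize import minimize
t=Cam("top"); s=Cam("side"); p=[535.54,-148.65,.12125]
def W(L):
    c,n=np.cos(p[2]),np.sin(p[2]); L=np.atleast_2d(L); return np.c_[p[0]+c*L[:,0]-n*L[:,1],p[1]+n*L[:,0]+c*L[:,1],L[:,2]]
def corners(a,r0,r1=108):
    return W([[70-r*np.cos(a)+w*np.sin(a),97+y,64+r*np.sin(a)+w*np.cos(a)] for r in(r0,r1) for w in(-5,5) for y in(-2.5,2.5)])
# strip's score: contrast of inside its projected hull against a 2-px ring round it, free image shift
for cam,f in((s,"pics/side0.png"),(t,"pics/top0.png")):
    im=cv2.GaussianBlur(cv2.imread(f),(0,0),.6); K=8
    def hull(a,du,dv,r0):
        h=cv2.convexHull(((cam.px(corners(a,r0))+[du+.5,dv+.5])*K).astype(np.float32)).astype(int)
        return h
    big=cv2.resize(im,None,fx=K,fy=K,interpolation=cv2.INTER_LINEAR).astype(float)
    def score(a,du,dv,r0=20):
        h=hull(a,du,dv,r0); x,y,w,hh=cv2.boundingRect(h); o=3*K; x-=o;y-=o;w+=2*o;hh+=2*o
        m=np.zeros((hh,w),np.uint8); cv2.fillConvexPoly(m,h-[x,y],1)
        ring=cv2.dilate(m,np.ones((2*K+1,)*2,np.uint8))-m; R=big[y:y+hh,x:x+w]
        A=R[m>0];B=R[ring>0]; d=A.mean(0)-B.mean(0)
        return np.linalg.norm(d)/np.sqrt(A.var(0).sum()+B.var(0).sum()+50)
    for a in np.arange(.45,.851,.05):
        b=max((score(a,du,dv),du,dv) for du in np.arange(-2,3.1,.5) for dv in np.arange(-2,3.1,.5))
        print(round(a,2),np.round(b,3))
E
python3 arm.py
```

```text
0.45 [0.658 3.    3.   ]
0.5 [ 0.708  3.    -2.   ]
0.55 [ 1.133  3.    -1.   ]
0.6 [1.479 2.5   0.   ]
0.65 [1.408 0.5   0.5  ]
0.7 [1.037 0.    1.5  ]
0.75 [0.643 1.    3.   ]
0.8 [ 0.467  0.5   -2.   ]
0.85 [ 0.494 -1.    -2.   ]
0.45 [ 1.023 -0.5   -2.   ]
0.5 [1.066 0.    1.   ]
0.55 [1.13 0.   1.5 ]
0.6 [1.165 0.    2.   ]
0.65 [1.177 0.    2.5  ]
0.7 [1.18 0.   3.  ]
0.75 [1.125 0.    3.   ]
0.8 [ 1.055  1.5   -2.   ]
0.85 [ 1.092  1.5   -2.   ]
```

move_arm:
  rows:
    - [[-0.2, 3, -4, 0, -1], [-0.4, 5.7, -8, 0, -1], [-0.4, 8.5, -12, 0, -1], [-0.4, 11.5, -16.5, 0, -1], [-0.4, 11.7, -16.5, 0, -1], [-0.4, 11.7, -16.5, 0, -1], [-0.4, 11.7, -16.5, 0, -1]]

```text
time_s: 13.95
eef_pos: [474.2, -155.7, 153.2]
ee_rot: [0.003, 0.664, 0.748, 0.002]
force: [-4.3, 2.7, -7.0]
grip_width: 0.407
```

```bash
python3 go.py 441.2 -160.1 58.2 96.95;  python3 - <<'E'
from h import *
t=Cam("top"); t.crop(310,150,115,90,5,"pics/t8a.png"); s=Cam("side"); s.crop(300,150,95,90,5,"pics/s8a.png")
a,b=cv2.imread("pics/t8a.png"),cv2.imread("pics/s8a.png")
im=np.hstack([a,b]); cv2.imwrite("pics/c8.png",cv2.resize(im,(800,int(im.shape[0]*800/im.shape[1])))); print(im.shape)
E
```

```text
[ -0.3 -33.9  94.7] roll -0.02 | pos [ 474.2 -155.7  153.2] zaxis [ 0.007 -0.001 -1.   ] yaw 96.8 t 13.95 F [-4.3  2.7 -7. ] w 0.407
(450, 1050, 3)
```

View pics/c8.png

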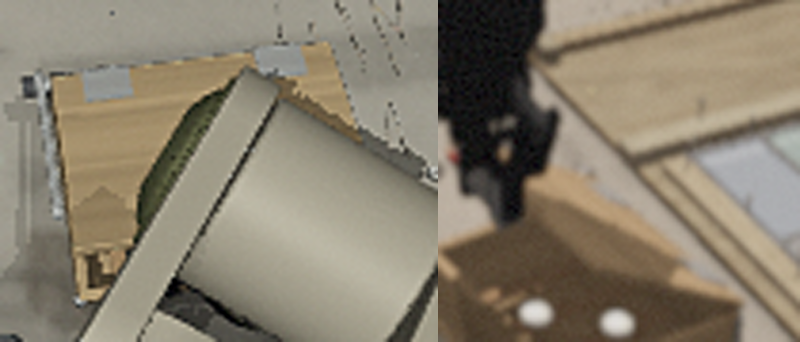

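The left half of this picture (the top view) shows the lid's front-left corner near (75,246), and the setting arm beside it with its tip near (58,216).

```bash
python3 - <<'E'
from h import *
t=Cam("top"); p=[535.54,-148.65,.12125]; c,n=np.cos(p[2]),np.sin(p[2])
W=lambda L:np.array([p[0]+c*L[0]-n*L[1],p[1]+n*L[0]+c*L[1],L[2]])
k=lambda P:((t.px(P)[0]-[310,150]+.5)*5*800/1050).round(1)
P=lambda a,r,w,y:W([70-r*np.cos(a)+w*np.sin(a),y,64+r*np.sin(a)+w*np.cos(a)])
for a in(.5,.55,.6,.65,.7): print(a,"lid corner top",k(P(a,140,8,90)),"bottom",k(P(a,140,0,90)),"tip top",k(P(a,108,5,97)),"tip bot",k(P(a,108,-5,97)))
print("hinge",k(P(0,0,8,90)),"setter piv",k(P(0,0,0,97)), "boxfront",k(W([-70,90,64])))
im=cv2.imread("pics/t8a.png"); g=im[::5,::5]  # colour rows near the lid corner and arm tip
im=t.img[150:240,310:425]
for v in range(48,72,1): print(v+150,[tuple(int(q) for q in im[v,u]) for u in range(13,22,2)])
E
```

```text
0.5 lid corner top [ 77.5 264.1] bottom [ 78.2 271.3] tip top [ 59.8 222.8] tip bot [ 60.7 231.9]
0.55 lid corner top [ 76.8 256.9] bottom [ 77.6 264.7] tip top [ 59.2 217.2] tip bot [ 60.2 227.1]
0.6 lid corner top [ 76.1 249.1] bottom [ 76.9 257.6] tip top [ 58.5 211.3] tip bot [ 59.7 222. ]
0.65 lid corner top [ 75.2 240.8] bottom [ 76.1 250. ] tip top [ 57.8 205. ] tip bot [ 59.1 216.4]
0.7 lid corner top [ 74.3 232. ] bottom [ 75.3 241.8] tip top [ 57.1 198.3] tip bot [ 58.4 210.4]
hinge [52.4 83.4] setter piv [41.5 87. ] boxfront [ 80.  303.7]
198 [(168, 170, 164), (108, 117, 120), (72, 102, 117), (100, 135, 155), (97, 136, 156)]
199 [(148, 151, 150), (107, 111, 113), (68, 99, 115), (100, 138, 158), (106, 140, 161)]
200 [(120, 124, 123), (124, 131, 131), (75, 105, 125), (105, 138, 160), (103, 138, 158)]
201 [(122, 127, 131), (140, 144, 145), (56, 80, 99), (106, 138, 159), (101, 136, 156)]
202 [(96, 103, 103), (164, 169, 163), (48, 73, 89), (106, 140, 160), (101, 137, 157)]
203 [(103, 110, 113), (150, 154, 152), (53, 79, 94), (110, 149, 167), (93, 127, 143)]
204 [(132, 140, 142)
[... 812 characters left out ...]
17, 137), (93, 126, 145)]
214 [(94, 108, 111), (95, 106, 110), (90, 101, 105), (86, 119, 129), (95, 127, 145)]
215 [(99, 111, 116), (91, 104, 108), (91, 101, 106), (98, 136, 157), (112, 151, 171)]
216 [(94, 107, 114), (92, 107, 110), (88, 99, 105), (89, 126, 145), (80, 112, 127)]
217 [(93, 109, 112), (90, 103, 109), (96, 107, 112), (84, 114, 135), (89, 121, 140)]
218 [(95, 109, 112), (95, 105, 112), (96, 111, 112), (54, 78, 96), (111, 148, 169)]
219 [(92, 105, 108), (95, 109, 111), (95, 105, 109), (57, 81, 95), (110, 147, 170)]
220 [(92, 104, 108), (89, 101, 108), (93, 104, 108), (54, 73, 86), (113, 149, 169)]
221 [(94, 103, 107), (85, 96, 103), (92, 102, 107), (50, 68, 83), (106, 143, 166)]
```

```bash
python3 - <<'E'
from h import *
t=Cam("top"); s=Cam("side"); p=[535.54,-148.65,.12125]; c,n=np.cos(p[2]),np.sin(p[2])
W=lambda L:np.array([p[0]+c*L[0]-n*L[1],p[1]+n*L[0]+c*L[1],L[2]])
P=lambda a,r,w,y:W([70-r*np.cos(a)+w*np.sin(a),y,64+r*np.sin(a)+w*np.cos(a)])
def crop(cam,x,y,w,h,k): return cv2.resize(cam.img[y:y+h,x:x+w],None,fx=k,fy=k,interpolation=cv2.INTER_LINEAR)
col={.55:(255,0,0),.6:(0,255,0),.65:(0,0,255),.7:(255,0,255)}
A=crop(t,312,168,38,62,9); B=crop(s,330,160,60,75,7.44)
for a,q in col.items():
    for r,w,y in((140,8,90),(140,0,90),(108,5,97),(108,-5,97)):
        u=(t.px(P(a,r,w,y))[0]-[312,168]+.5)*9; cv2.circle(A,tuple(u.astype(int)),2,q,-1)
    for r,w in((140,8),(140,0),(70,0),(70,8)):
        u=(s.px(P(a,r,w,-90))[0]-[330,160]+.5)*7.44; cv2.circle(B,tuple(u.astype(int)),2,q,-1)
for P0 in(W([-70,-90,64]),W([70,-90,64])):
    u=(s.px(P0)[0]-[330,160]+.5)*7.44; cv2.circle(B,tuple(u.astype(int)),2,(255,255,255),-1)
cv2.imwrite("pics/c9.png",np.hstack([A,B])); print(A.shape,B.shape)
E
```

```text
(558, 342, 3) (558, 446, 3)
```

View pics/c9.png

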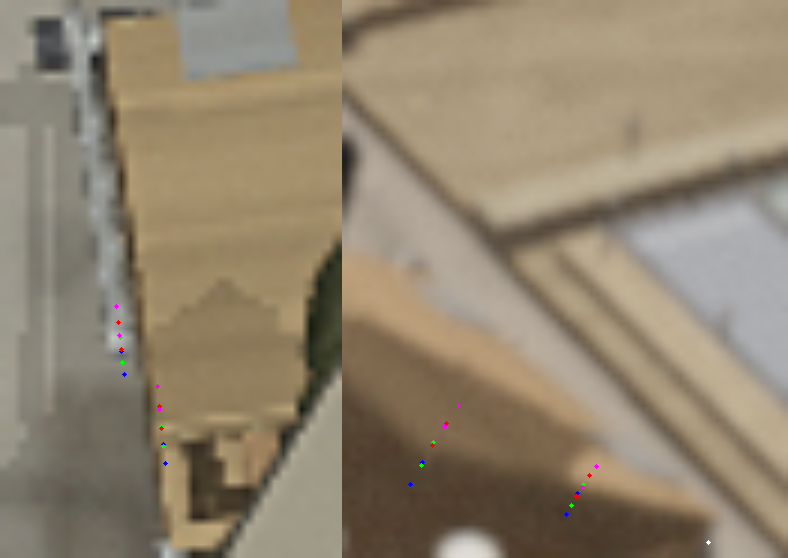

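In the top view, the lid's front edge (about y=430) and the arm's tip (about y=352) both fall on the model's marks for roughly 0.64 rad. The lid is therefore parallel with the arm, so I'm handing in while holding it.

```bash
python3 -c "
from rig import sense,ctrl
s=sense(); print(s['time_s'],s['eef_pos'],s['force'],s['grip_width'],abs(s['dq']).max()); print(ctrl.finish_job())"
```

```text
14.2 [ 474.21404062 -155.75587021  153.20929125] [-4.0888631   2.82759921 -6.35806951] 0.4054563693649905 0.0010145712734914614
the job is handed in; nothing more can be done
None
```

I nested the lid's cup upright in the bench cup. Then I lifted the lid by its round grip until it looked parallel with the setting arm, and handed the job in at 14.2 s while still holding it.

- **Nesting:** The cup met about 6 N of resistance within 1 mm of full depth. The picture after release showed both cups upright and fully nested, within image blur. I did not zoom in on the cups again after lifting the lid.
- **Lid angle:** The gripper's travel puts the lid at about 0.62 rad. The first side picture puts the setting arm at about 0.62 rad too. In the last top picture the lid and the arm both read about 0.64 rad, so I take them as equal to about 0.02–0.03 rad.
- **Disagreement:** A first pixel reading of the lid in the top view gave about 0.66 rad. A closer overlay brought it to about 0.64.
- **Hold:** At the end the arm was still, with the tool force reading about 8 N.
- **Other objects:** The arm met no unexpected contact on the way. I did not measure the small things on the bench again at the end.

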